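Unlock the cam lift and hold the tube up for tacking

TASK

The short tube on the cam-lift fixture has to be raised level with the fixed tube beside it so that I can tack the two together. First turn the lock knob anticlockwise to its end stop so that its tongue is out of the way, then swing the cam lever up until it stands upright, where the cam lifts highest (not on past it), and hold it there: the lever springs back if let go, so finish while still holding it, with the short tube lying on its table and the other things on the bench left where they are.

Things in the scene. Friction and masses are not known exactly. Their poses are not given: they have to be found in the camera images.
- fixture: Cam-lift fixture, bolted to the bench. Grey base plate 10 mm thick, x -160..90, y -260..110 mm from the origin, which is on the bench under the cam shaft. x away from robot at yaw 0, y left. Lever swings in plane y 0; lift table x -43..43, y -125..-25; round lock post x -120, y -90; fixed 40 mm square tube (on a pedestal) along y -136..-261, top 168 mm up, with a strap to 172 mm.
- lock_knob (a joint): Lock knob angle, vertical axis, rad: 0 = anticlockwise end stop (from above), unlocked; grows clockwise to 1.5; starts locked at 1.1 to 1.4. Its flat steel tongue (16 x 7 mm, reaching 108 mm from the axis, underside 129 mm up) then lies across above the lever arm and blocks it; at the stop it points back to the robot. Friction 0.08 N m; stays where left.
- knob_grip (a point): Middle of the lock knob's grip, on its axis, 163 mm above the bench. Black upright bar 38 mm long, 14 mm thick, 139 to 175 mm above the bench: pinch across the 14 mm from above. The bar lies along the tongue, in the fixture frame at angle 2.82 - q rad (anticlockwise from fixture x), q = joint lock_knob.
- cam_lever (a joint): Cam lever angle, rad: 0 = rest, leaning to the robot 70 degrees from upright; grows as it swings up and away from the robot; 1.22 = upright = highest lift (table 11.8 mm up); beyond it the table sinks; stop at 1.62. A spring (0.25 N m at rest, 0.5 upright: some 3 N at the grip) and the weights return it to 0 when let go.
- lever_axis (a point): Point on the cam shaft (along fixture y) in the lever's plane, 70 mm above the bench, straight over the fixture's origin.
- lever_grip (a point): Middle of the lever's grip: black round bar, 18 mm diameter, 100 mm long, parallel to the shaft, sticking out to the left (+y) at the end of the flat lever arm (16 x 10 mm), 170 mm from the shaft axis. Fixture y 62 mm; at rest x -160, 128 mm up; upright x 0, 240 mm up. Fixed to the arm, so it turns within a pinch. Free space around it.
- tube_piece: Loose short 40 x 40 mm square steel tube, 90 mm long (its y), 0.2 to 0.4 kg, lying on the lift table between 8 mm high strips. Origin: centre of its underside, at fixture x 0, y -77 mm, 116 mm above the bench with the table down, 128 mm at highest lift, when its top is level with the fixed tube's.
- angle_offcut: bystander: loose brownish steel angle-iron offcut, 110 x 35 x 35 mm, lying on the bench. Origin: centre of its underside.
- hammer: bystander: loose hammer lying on the bench. Origin: centre of its underside.
- spray_can: bystander: loose plain grey can, 60 mm across, 170 mm tall, standing on the bench. Origin: centre of its underside.
- spanner: bystander: loose steel spanner lying on the bench. Origin: centre of its underside.
- disc_stack: bystander: loose reddish-brown grinding disc, 115 mm across, 23 mm high, lying on the bench. Origin: centre of its underside.
- flat_offcut: bystander: loose brownish flat bar offcut 30 x 75 x 6 mm, lying on the fixture's base plate beyond the lever. Origin: centre of its underside.
- tube_offcut: bystander: loose brownish 40 x 40 mm square tube offcut, 70 mm long, lying on the bench (not the one on the lift table). Origin: centre of its underside.

How it is judged:
By the outcome, as a careful person would: the job done as asked, in the order asked, and still so for the second after the job is handed in, while the arm keeps its last pose, push and grip.
It also fails if it takes over 48 s, if anything falls off the work surface, if the arm or the gripper's body presses on something with over 40 N, if the wrist force passes 120 N, or if a joint passes its speed limit or range.

ROBOT

A 6-joint arm with a two-finger parallel gripper is mounted at the origin on the work surface. World frame = base frame: x ahead of the robot, y to its left, z up, the work surface at z = 0. Lengths are in m, angles in degrees, forces in N, time in s.
With the tool pointing down it reaches from about 0.325 to 0.925 m from the base axis. Payload 3.1 kg.
Tool frame: the origin (TCP) lies at the very end of the fingers, on their centre line; the grasp point (between the pads) lies 19 mm behind it; y points along the fingers, z is the direction in which the jaws open and shut, and the axes are right-handed (so a half turn about y gives the same grasp; the last joint's range is limited). The gripper opens to 85 mm and grips with 20 to 120 N. Pads are 22 mm wide; open, the fingers measure 114 mm over their backs; the gripper's body (76 mm by 85 mm) begins 54 mm behind the grasp point. The pads swing forward as they close: fully open they stand 13 mm farther back than shut.
Start: joints at [-79.366, 12.427, 92.441, -0, 75.132, -6.429], TCP at [0.183, -0.597, 0.209] pointing down, gripper open.
Joint ranges: [-157.48, 157.48], [-44.54, 120.13], [17.64, 146.25], [-64.5, 244.5], [7.68, 150.69], [-147.95, 147.95]. Speed limits (degrees/s): [159.86, 159.86, 180, 180, 180, 180].

INTERFACE

Orientations are given as a 3x3 rotation matrix whose columns are the frame's x, y, z axes.
In Python, from station import * gives the robot as it stands. The module is installed in compiled form; this text tells all that it offers.
- The arm moves only by the tool servo_tool, never from a script. Its argument "motion" is a list of rows, each a list of 6 numbers: the shift along the tool's x, y, z in cm, then the turn, a rotation vector about the tool's x, y, z in degrees. A call has 1 to 20 rows; each row is the pose to reach, as a shift and turn from the pose commanded when the call began, along the tool's axes at that moment; what a row does not reach only later rows make up. A row lasts 1/8 s, in which the tool goes at most 62.5 mm and 10.7 degrees, less where a joint would pass 70% of its speed; a pose out of reach is approached as far as the arm can. A call with a gripper value outside its range is refused whole. "hand" is the gripper's target within -1 to 1 (fully open at 1, half-way at 0, shut at -1), set as the call begins (left out, the last holds). The fingers move at their own pace and stop on an object; the grip force is fixed at half the most. Time passes only in rows, so rows that repeat a pose let the fingers close. It gives the time, the measured TCP pose, the force and the opening at its end, in the units of the state.
- sense(): the state, without advancing time (a new reading comes with each control period).
- read_camera(name): name is "side" or "top" or "wrist"; returns the picture (400x640x3 uint8, red, green, blue); there is no depth.
- camera_params(name): a dict with "intrinsics" (3x3 intrinsics, pixels), "k1" (the pictures are not rectified: a ray, as slopes to the right and down, at radius r is drawn at 1 + k1 r^2 times it, then the intrinsics apply), "R" (3x3) and "t" (3): a world point X has camera coordinates R X + t; the wrist camera has in their place "tool_from_camera" (4x4, takes a point from camera to tool coordinates, whose origin is the TCP and whose axes are the tool frame's). Camera axes: x right, y down, z forward; pixel columns grow to the right and rows downward; lengths in m; the calibration is good to about 2 mm. A picture is of the moment at which its call begins: read the wrist's pose just before it. camera_params takes no time and is no camera call.
- hand_in(): hands the job in, once; it reports no verdict.
Trained networks look in the newest picture that a camera, given by its name, has taken for a name from the list of things; names that differ only in an ending like _2 or _b are one class to them, and where a whole thing is asked for, a point or a joint stands for the part that bears it (a point fixed in the world has none). Each returns a list of dicts, best first, with "confidence" (0 to 1); they miss things now and then, are a little off and sometimes report something else, mostly with a low value. They report only what shows in the picture. A call takes as long as a camera call.
- recognise(camera, target): "bbox" ([left, top, width, height] in pixels, round what is visible of it).
The state is a dict: "t": time; "joints": joint angles; "qvel": joint speeds; "tau": joint torques, N m; "position": TCP position; "eef_rot": TCP orientation; "force": force on the tool from outside, world axes, zero at the start; "moment": the same for the moment, N m; "gripper_width": finger opening in m.
Only numpy, scipy, OpenCV 4.12 (cv2) and the standard library are available. Lean on these libraries where they do the work, as an engineer would, in place of code of your own. Each camera call takes 0.05 s, during which the arm holds its last target.

## Working session

There is one attempt and no reset: what is moved stays moved. The work goes in short steps, Python scripts to look and compute and a tool call to move; the robot and the scene stay as the last step left them, time stands still between calls to the robot, and variables do not carry over. Pictures are saved under pics/ and viewed, and the job is handed in when it is done.

Besides the shell and the picture viewer there is one more tool, called by a JSON object that holds its "api" and its "payload", one argument or row to a line. servo_tool: Moves the arm, as the interface text tells. Its arguments: {"type":"object","properties":{"motion":{"type":"array"},"hand":{"type":"number"}},"required":["motion"]}

```bash
mkdir -p pics
python3 - <<'E'
from station import *
import cv2
s=sense();print(s)
for n in("side","top","wrist"):
    p=read_camera(n);cv2.imwrite(f"pics/{n}0.png",p[:,:,::-1]);print(n,camera_params(n))
    for t in ("lock_knob","cam_lever","tube_piece","fixture","spray_can","lever_grip","knob_grip"):
        try:print(t,[(d["bbox"],round(d["confidence"],2)) for d in recognise(n,t)[:2]])
        except Exception as e:print(t,e)
print(sense()["t"])
E
```

```text
{'t': 0.0, 'joints': array([-7.93654717e+01,  1.24779765e+01,  9.25294606e+01, -4.75859882e-04,
        7.51304616e+01, -6.42846863e+00]), 'qvel': array([ 0.03554657, -0.02666022,  0.09370186, -0.02611274, -0.04475057,
        0.05590441]), 'tau': array([ 5.15557385e-04, -3.96847308e+01, -3.03848863e+01,  4.13618682e-05,
        9.76419949e-03,  4.75531635e-06]), 'position': array([ 0.18324806, -0.59662449,  0.20794617]), 'eef_rot': array([[-9.55982145e-01, -4.52046127e-04,  2.93424495e-01],
       [-2.93424726e-01,  2.36396478e-03, -9.55979258e-01],
       [-2.61498450e-04, -9.99997104e-01, -2.39254963e-03]]), 'force': array([ 0.03326092, -0.11496219, -0.74195446]), 'moment': array([ 0.02364316, -0.03525841,  0.03149455]), 'gripper_width': 0.08557060556019314}
side {'intrinsics': array([[390.23550388,   0.        , 311.84402037],
       [  0.        , 390.23550388, 198.00528843],
       [  0.        ,   0.        ,   1.        ]]), 'k1': -0.02645992801095424, 'R': array([[-0.94080334, -0.33873581, -0.01212959],
       [-0.23052691,  0.66567902, -0.70973853],
       [ 0.24848827, -0.
[... 1209 characters left out ...]
ip [([354.8, 194.0, 43.9, 11.2], 0.72)]
wrist {'intrinsics': array([[294.07929853,   0.        , 321.4037531 ],
       [  0.        , 294.07929853, 199.22744086],
       [  0.        ,   0.        ,   1.        ]]), 'k1': -0.05091448684366469, 'tool_from_camera': array([[-7.16923375e-04,  9.57671578e-01,  2.87862181e-01,
        -7.37131559e-02],
       [-2.89980310e-04, -2.87862442e-01,  9.57671724e-01,
        -1.64176920e-01],
       [ 9.99999701e-01,  6.03102879e-04,  4.84081215e-04,
         1.08659999e-03],
       [ 0.00000000e+00,  0.00000000e+00,  0.00000000e+00,
         1.00000000e+00]])}
lock_knob []
cam_lever []
tube_piece []
fixture []
spray_can []
lever_grip []
knob_grip []
1.2
```

Run:
```python
import cv2
a=cv2.imread("pics/top0.png");cv2.imwrite("pics/top0z.png",cv2.resize(a[120:260,200:460],None,fx=3,fy=3,interpolation=cv2.INTER_CUBIC))
a=cv2.imread("pics/side0.png");cv2.imwrite("pics/side0z.png",cv2.resize(a[90:290,200:400],None,fx=3,fy=3,interpolation=cv2.INTER_CUBIC))
```

```text
(no output)
```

View pics/top0.png

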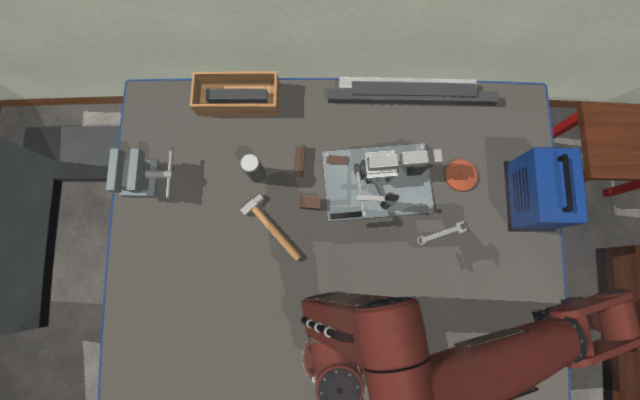

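```bash
sleep 1
```

```text
(no output)
```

View pics/top0z.png

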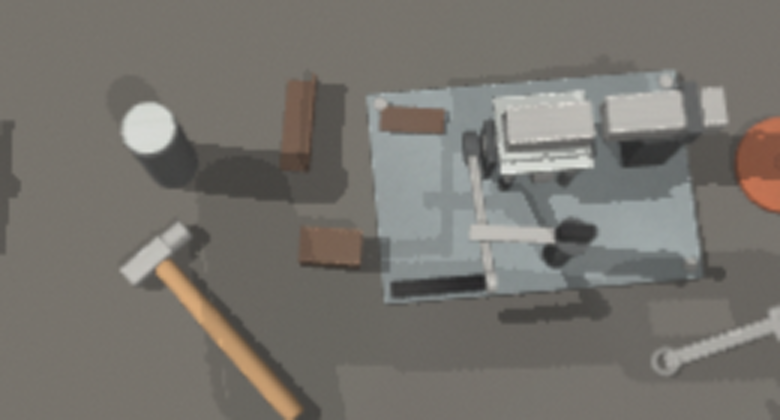

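View pics/side0z.png

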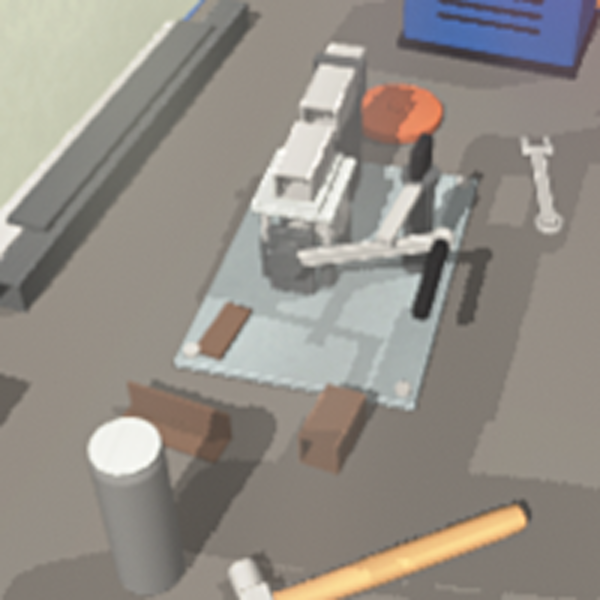

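View pics/side0.png

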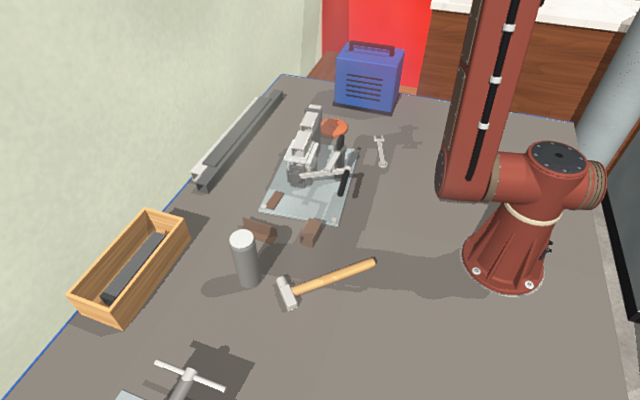

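```bash
cat > h.py <<'E'
import numpy as np, cv2
from scipy.optimize import least_squares
def proj(cp,X):
    X=np.atleast_2d(X)
    c=X@cp["R"].T+cp["t"]; s=c[:,:2]/c[:,2:]
    s=s*(1+cp["k1"]*(s**2).sum(1,keepdims=True))
    K=cp["intrinsics"]; return s*[K[0,0],K[1,1]]+K[:2,2]
def fw(p,F):
    F=np.atleast_2d(F)/1000.; c,s=np.cos(p[2]),np.sin(p[2])
    return np.c_[p[0]+c*F[:,0]-s*F[:,1],p[1]+s*F[:,0]+c*F[:,1],F[:,2]]
E
python3 - <<'E'
from h import *
from station import *
T=[((90,110,10),367,95),((90,-260,10),680,72),((-160,-260,10),703,277),((-160,110,10),386,302),((-160,112,132),390,287),((-160,12,132),486,281),
((20,-32,156),507,111),((20,-122,156),590,101)]
S=[((90,110,10),178,362),((-160,110,10),412,408),((-160,12,128),441,243),((-160,112,128),422,316)]
F=np.array([t[0] for t in T+S],float)
uv=np.array([(x/3+200,y/3+120) for _,x,y in T]+[(x/3+200,y/3+90) for _,x,y in S])
ct,cs=camera_params("top"),camera_params("side");n=len(T)
def res(p):
    X=fw(p,F);return np.r_[proj(ct,X[:n])-uv[:n],proj(cs,X[n:])-uv[n:]].ravel()
r=least_squares(res,[.5,-.1,0],loss="soft_l1");p=r.x;print(p,np.degrees(p[2]));print(r.fun.reshape(-1,2).round(1))
for q in(1.1,1.25,1.4):
    a=2.82-q;tip=[-120+108*np.cos(a),-90+108*np.sin(a),133]
    print(q,(proj(ct,fw(p,tip))-[200,120])*3,(proj(cs,fw(p,tip))-[200,90])*3)
print("knob",(proj(ct,fw(p,[-120,-90,175]))-[200,120])*3,(proj(cs,fw(p,[-120,-90,175]))-[200,90])*3)
print(fw(p,[[-120,-90,163],[-160,62,128],[0,62,240],[0,0,70]]))
E
```

```text
[ 0.62164853 -0.06991559  0.09081591] 5.203368122963828
[[ 0.2 -0.4]
 [-0.9 -0.7]
 [ 0.7  0.1]
 [-0.1  0.7]
 [-1.5  1.2]
 [-1.8  0.6]
 [ 0.1 -1.2]
 [ 0.7 -0. ]
 [-0.9 -2.1]
 [ 1.4 -2.5]
 [ 0.2  0.6]
 [-0.4 -0.2]]
1.1 [[474.01581755 260.58964218]] [[416.4408501  240.23695204]]
1.25 [[471.38790382 245.53424611]] [[399.74902306 238.41253874]]
1.4 [[471.06044278 230.35850032]] [[383.68487924 235.00827794]]
knob [[580.20763959 230.30417428]] [[424.03979213 138.1781093 ]]
[[ 0.51030524 -0.17042764  0.163     ]
 [ 0.45668503 -0.02268167  0.128     ]
 [ 0.61602568 -0.00817109  0.24      ]
 [ 0.62164853 -0.06991559  0.07      ]]
```

{"api": "servo_tool", "payload": {
  "motion": [
    [-4,-6,-3,0,-6,0],
    [-43.8,-6.2,-31.2,0,-70,0],
    [-43.8,-6.2,-31.2,0,-70,0],
    [-43.8,-6.2,-31.2,0,-70,0],
    [-43.8,-6.2,-31.2,0,-70,0],
    [-43.8,-6.2,-31.2,0,-70,0],
    [-43.8,-6.2,-31.2,0,-70,0],
    [-43.8,-6.2,-31.2,0,-70,0],
    [-43.8,-6.2,-31.2,0,-70,0],
    [-43.8,-6.2,-31.2,0,-70,0],
    [-43.8,-6.2,-31.2,0,-70,0],
    [-43.8,-6.2,-31.2,0,-70,0],
    [-43.8,-6.2,-31.2,0,-70,0]
  ],
  "hand": 0.1
}}

```text
t: 2.82
position: [0.5099, -0.172, 0.2713]
eef_rot: [[-0.054, -0.0, 0.999], [-0.999, -0.0, -0.054], [0.0, -1.0, -0.0]]
force: [0.0, -0.0, 0.2]
gripper_width: 0.0471
```

Run:
```python
from station import *
import cv2,pickle
s=sense();p=read_camera("wrist");print(s["t"],s["position"],s["eef_rot"],s["gripper_width"],s["joints"])
cv2.imwrite("pics/w1.png",p[:,:,::-1]);pickle.dump(s,open("s1.pkl","wb"))
for t in ("knob_grip","cam_lever"): print([(d["bbox"],round(d["confidence"],2)) for d in recognise("wrist",t)[:2]])
```

```text
2.825 [ 0.50989543 -0.17196506  0.27126466] [[-5.36148559e-02 -1.89046967e-04  9.98561671e-01]
 [-9.98561684e-01 -8.96322725e-05 -5.36148736e-02]
 [ 9.96390811e-05 -9.99999978e-01 -1.83969436e-04]] 0.047058477290762984 [-2.61056870e+01 -8.51575458e-01  1.00190355e+02 -9.50360859e-03
  8.06686878e+01 -2.30307663e+01]
[([307.6, 69.9, 35.4, 141.9], 0.8)]
[([243.6, 0.1, 187.3, 160.8], 0.75)]
```

View pics/w1.png

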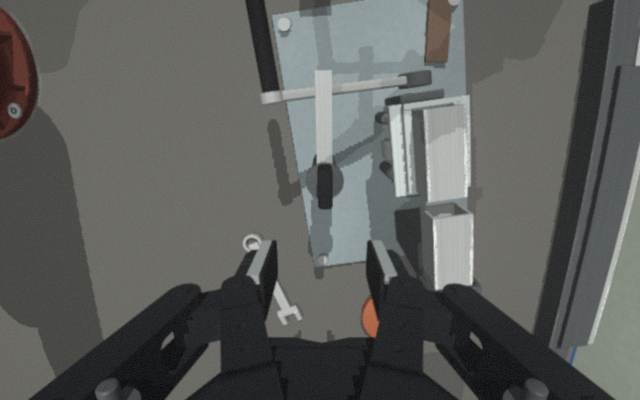

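```bash
cat >> h.py <<'E'
def wcam(cp,s):
    M=np.eye(4);M[:3,:3]=s["eef_rot"];M[:3,3]=s["position"]
    W=np.linalg.inv(M@cp["tool_from_camera"])
    return dict(cp,R=W[:3,:3],t=W[:3,3])
E
python3 - <<'E'
from h import *
from station import *
import pickle
s=pickle.load(open("s1.pkl","rb"));cw=wcam(camera_params("wrist"),s)
p0=[.6216,-.0699,.0908]
W=[((-160,-260,10),317,267),((-160,110,10),273,16),((20,-32,156),465,104),((20,-122,156),470,197),((-20,-122,156),428,202),((-20,-32,156),422,108),((-160,12,128),266,93)]
F=np.array([w[0] for w in W],float);uv=np.array([w[1:] for w in W],float)
print((proj(cw,fw(p0,F))-uv).round(1))
r=least_squares(lambda p:(proj(cw,fw(p,F))-uv).ravel(),p0,loss="soft_l1");p=r.x;print(p,np.degrees(p[2]),r.fun.reshape(-1,2).round(1))
for pp in (p0,p):
  print("knob top",proj(cw,fw(pp,[-120,-90,175])), fw(pp,[[-120,-90,163],[-160,62,128]]))
  for q in(1.3,1.35,1.4):
    a=2.82-q;print(q,proj(cw,fw(pp,[[-120+r*np.cos(a),-90+r*np.sin(a),z] for r,z in((108,136),(19,175),(-19,175))])).round(0).tolist())
E
python3 -c "
import cv2
a=cv2.imread('pics/w1.png');cv2.imwrite('pics/w1z.png',cv2.resize(a[0:280,230:490],None,fx=2.1,fy=2.1,interpolation=cv2.INTER_CUBIC))"
```

```text
[[-5.2  0.9]
 [-4.5 -1. ]
 [-2.5  0.8]
 [-6.3  0.7]
 [-3.8  1.2]
 [-2.5  2.7]
 [-0.  -7.2]]
[ 0.62349459 -0.06903149  0.1103469 ] 6.322411613805694 [[-0.7  1.7]
 [-4.3  1.1]
 [ 0.3 -0.8]
 [-2.1 -0.9]
 [ 0.5  0.3]
 [ 0.3  1.9]
 [ 2.2 -4.9]]
knob top [[320.81906186 191.39234228]] [[ 0.51025511 -0.17041028  0.163     ]
 [ 0.45663725 -0.02266345  0.128     ]]
1.3 [[310.0, 71.0], [319.0, 171.0], [323.0, 211.0]]
1.35 [[316.0, 71.0], [320.0, 171.0], [322.0, 211.0]]
1.4 [[322.0, 71.0], [321.0, 171.0], [321.0, 211.0]]
knob top [[325.11306637 192.53008935]] [[ 0.51413551 -0.17169888  0.163     ]
 [ 0.45764008 -0.02502827  0.128     ]]
1.3 [[312.0, 73.0], [323.0, 172.0], [327.0, 212.0]]
1.35 [[318.0, 72.0], [324.0, 172.0], [326.0, 212.0]]
1.4 [[324.0, 72.0], [325.0, 172.0], [325.0, 212.0]]
```

View pics/w1z.png

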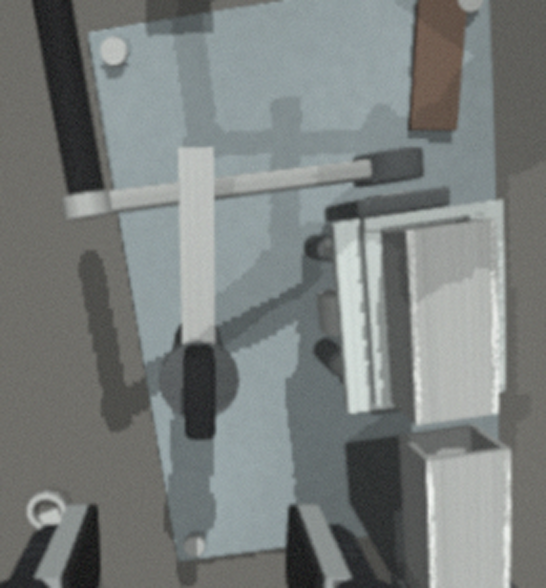

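{"api": "servo_tool", "payload": {
  "motion": [
    [-0.2,5,0.35,0,0,0],
    [-0.2,9,0.35,0,0,0],
    [-0.2,12,0.35,0,-0.5,0],
    [-0.2,12.7,0.35,0,-0.5,0],
    [-0.2,12.7,0.35,0,-0.5,0]
  ]
}}

```text
t: 3.6
position: [0.5143, -0.1692, 0.1447]
eef_rot: [[-0.043, 0.0, 0.999], [-0.999, -0.0, -0.043], [0.0, -1.0, 0.0]]
force: [-0.1, -0.2, 0.1]
gripper_width: 0.0469
```

Run:
```python
from station import *
import cv2
s=sense();p=read_camera("wrist");print(s["t"],s["position"],s["force"])
cv2.imwrite("pics/w2.png",p[:,:,::-1])
```

```text
3.6 [ 0.51432275 -0.1692051   0.14465447] [-0.11432068 -0.20136521  0.08314438]
```

View pics/w2.png

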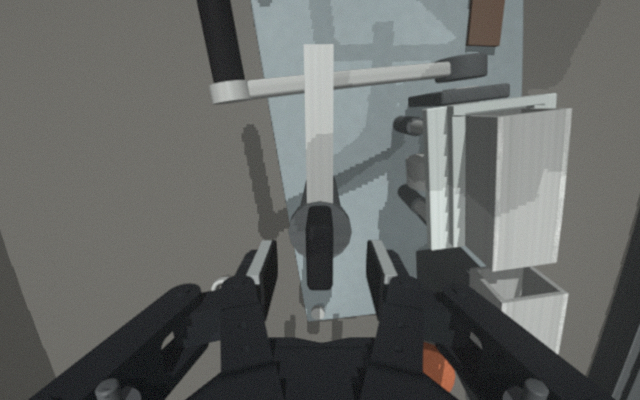

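Run:
```python
from station import *
from h import *
s=sense();cw=wcam(camera_params("wrist"),s)
P=s["position"]
for dy in(-.01,0,.01):
  print(dy,proj(cw,[[P[0],P[1]+dy+e,.175] for e in(-.019,.019)]+[[P[0],P[1]+dy+.019,.139],[P[0],P[1]+dy+.108,.136]]).round(0).tolist())
```

```text
-0.01 [[322.0, 307.0], [319.0, 243.0], [319.0, 218.0], [312.0, 63.0]]
0 [[321.0, 291.0], [318.0, 224.0], [319.0, 202.0], [311.0, 43.0]]
0.01 [[321.0, 274.0], [317.0, 205.0], [318.0, 186.0], [310.0, 23.0]]
```

{"api": "servo_tool", "payload": {
  "motion": [
    [0,0,0,0,0,0],
    [0,0,0,0,0,0],
    [0,0,0,0,0,0],
    [0,0,0,0,0,0]
  ],
  "hand": -1
}}

```text
t: 4.15
position: [0.5132, -0.1693, 0.1461]
eef_rot: [[-0.042, -0.003, 0.999], [-0.999, -0.001, -0.042], [0.001, -1.0, -0.003]]
force: [-6.2, 0.9, 6.4]
gripper_width: 0.0119
```

{"api": "servo_tool", "payload": {
  "motion": [
    [0,0,-0.1,0,-6,0],
    [0,0,-0.1,0,-14,0],
    [0,0,-0.1,0,-22,0],
    [0,0,-0.1,0,-30,0],
    [0,0,-0.1,0,-38,0],
    [0,0,-0.1,0,-46,0],
    [0,0,-0.1,0,-54,0],
    [0,0,-0.1,0,-62,0],
    [0,0,-0.1,0,-68,0],
    [0,0,-0.1,0,-72,0]
  ]
}}

```text
t: 5.4
position: [0.5175, -0.1703, 0.1466]
eef_rot: [[0.937, 0.011, 0.348], [-0.348, -0.003, 0.938], [0.011, -1.0, 0.001]]
force: [6.0, -1.3, -1.9]
gripper_width: 0.0106
```

Run:
```python
from station import *
import cv2
s=sense();p=read_camera("wrist");print(s["t"],s["position"],s["force"],s["moment"],s["joints"])
cv2.imwrite("pics/w3.png",p[:,:,::-1])
```

```text
5.4 [ 0.5174722  -0.17030521  0.14660526] [ 5.95301446 -1.34104213 -1.85687293] [-0.17118739 -1.1974793  -0.14865346] [-2.56564916e+01  5.88513714e+00  1.06996723e+02  1.03009555e-01
  6.64778127e+01 -9.53429400e+01]
```

View pics/w3.png

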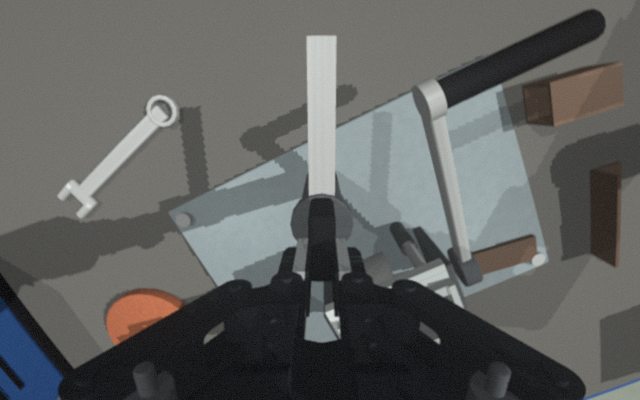

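{"api": "servo_tool", "payload": {
  "motion": [
    [0,0,0,0,-4,0],
    [0,0,0,0,-7,0],
    [0,0,0,0,-7,0]
  ]
}}

```text
t: 5.82
position: [0.5176, -0.1697, 0.1466]
eef_rot: [[0.973, 0.011, 0.233], [-0.233, -0.002, 0.973], [0.011, -1.0, 0.0]]
force: [6.7, 0.8, -1.6]
gripper_width: 0.0109
```

Run:
```python
from station import *
s=sense();print(s["t"],s["force"],s["moment"],s["eef_rot"][:,2],s["joints"][5])
```

```text
5.825 [ 6.7284959   0.77355964 -1.58093993] [-0.02736763 -1.30633545  0.05708173] [2.32624004e-01 9.72566728e-01 1.79088256e-04] -102.23832090324281
```

{"api": "servo_tool", "payload": {
  "motion": [
    [0,0,0,0,-3,0],
    [0,0,0,0,-6,0],
    [0,0,0,0,-6,0]
  ]
}}

```text
t: 6.2
position: [0.5176, -0.1697, 0.1466]
eef_rot: [[0.991, 0.011, 0.137], [-0.137, -0.001, 0.991], [0.011, -1.0, 0.001]]
force: [5.7, -0.1, -2.3]
gripper_width: 0.0108
```

Run:
```python
from station import *
import cv2
s=sense();p=read_camera("wrist");print(s["t"],s["position"],s["force"],s["moment"],s["eef_rot"][:,2],s["joints"][5])
cv2.imwrite("pics/w4.png",p[:,:,::-1])
```

```text
6.2 [ 0.51758193 -0.16969382  0.14661556] [ 5.65154171 -0.10821385 -2.288978  ] [-0.08087705 -1.16830978 -1.69996472] [1.36610887e-01 9.90624638e-01 5.40861009e-04] -107.92038695078176
```

View pics/w4.png

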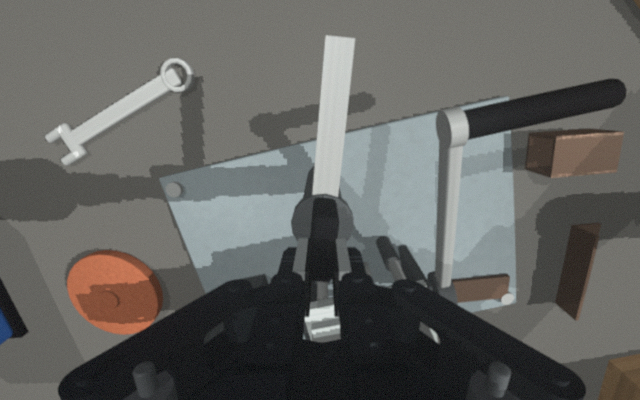

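{"api": "servo_tool", "payload": {
  "motion": [
    [0,0,0,0,3,0],
    [0,0,0,0,3,0]
  ]
}}

```text
t: 6.5
position: [0.5176, -0.1697, 0.1466]
eef_rot: [[0.982, 0.011, 0.186], [-0.186, -0.001, 0.983], [0.011, -1.0, 0.001]]
force: [5.8, 0.0, -1.8]
gripper_width: 0.0105
```

{"api": "servo_tool", "payload": {
  "motion": [
    [0,0,0,0,0,0],
    [0,0,0,0,0,0],
    [0,0,0,0,0,0]
  ],
  "hand": 0.1
}}

```text
t: 6.88
position: [0.5129, -0.1688, 0.1444]
eef_rot: [[0.983, -0.0, 0.181], [-0.181, 0.0, 0.983], [-0.0, -1.0, -0.0]]
force: [-0.3, -0.4, -0.3]
gripper_width: 0.0468
```

{"api": "servo_tool", "payload": {
  "motion": [
    [0,-5,0,0,0,0],
    [0,-10,0,0,0,0],
    [-8,-10.5,13.6,0,73,0],
    [-8,-10.5,13.6,0,73,0],
    [-8,-10.5,13.6,0,73,0],
    [-8,-10.5,13.6,0,73,0],
    [-8,-10.5,13.6,0,73,0],
    [-8,-10.5,13.6,0,73,0],
    [-8,-10.5,13.6,0,73,0],
    [-8,-10.5,13.6,0,73,0],
    [-8,-10.5,13.6,0,73,0]
  ]
}}

```text
t: 8.25
position: [0.459, -0.0206, 0.2492]
eef_rot: [[0.117, -0.0, 0.993], [-0.993, 0.0, 0.117], [-0.0, -1.0, -0.0]]
force: [-0.9, 0.7, 0.1]
gripper_width: 0.0467
```

Run:
```python
from station import *
from h import *
import pickle
s=sense();p=read_camera("wrist");print(s["t"],s["position"],s["eef_rot"],s["gripper_width"],s["force"])
cv2.imwrite("pics/w5.png",p[:,:,::-1])
t=read_camera("top");cv2.imwrite("pics/top5.png",cv2.resize(t[120:260,280:460],None,fx=3,fy=3,interpolation=cv2.INTER_CUBIC)[:,:,::-1])
cw=wcam(camera_params("wrist"),s)
for p in([.6216,-.0699,.0908],[.6235,-.069,.1103]):
  print(proj(cw,fw(p,[[-160,12,128],[-160,62,128],[-160,112,128],[-120,-90,175],[-120-108*.949,-90+108*.316,136]])).round(0).tolist())
```

```text
8.25 [ 0.4589899  -0.02061128  0.24923683] [[ 1.16535722e-01 -2.17531361e-04  9.93186477e-01]
 [-9.93186500e-01  4.01192345e-06  1.16535726e-01]
 [-2.93347632e-05 -9.99999976e-01 -2.15581679e-04]] 0.046742331814376085 [-0.86016227  0.68283759  0.10561384]
[[317.0, 234.0], [318.0, 188.0], [319.0, 137.0], [354.0, 346.0], [259.0, 292.0]]
[[319.0, 236.0], [319.0, 190.0], [319.0, 140.0], [357.0, 348.0], [262.0, 295.0]]
```

View pics/w5.png

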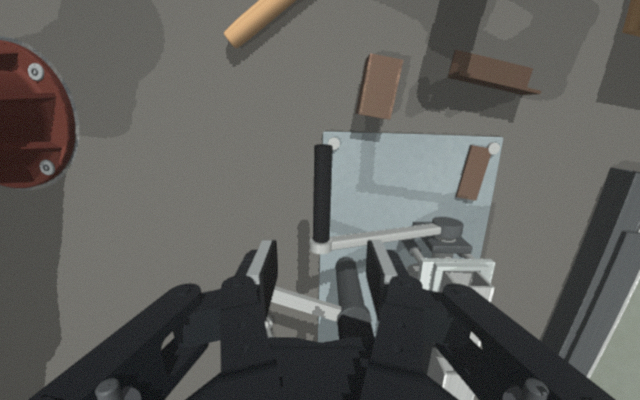

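View pics/top5.png

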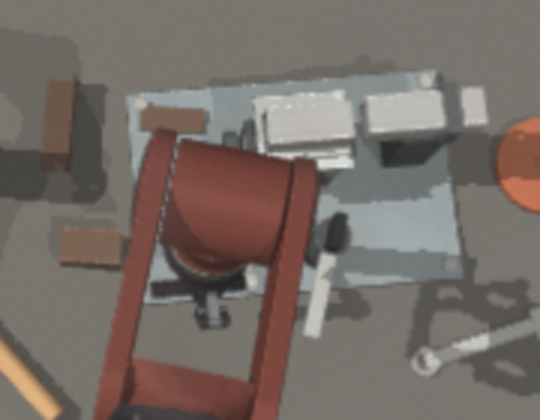

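Run:
```python
from station import *
from h import *
import pickle
from scipy.optimize import least_squares
s=sense();pickle.dump(s,open("s5.pkl","wb"))
s1=pickle.load(open("s1.pkl","rb"));cp=camera_params("wrist")
a=cv2.imread("pics/w5.png");cv2.imwrite("pics/w5z.png",cv2.resize(a[110:350,250:510],None,fx=3,fy=3,interpolation=cv2.INTER_CUBIC))
```

```text
(no output)
```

View pics/w5z.png

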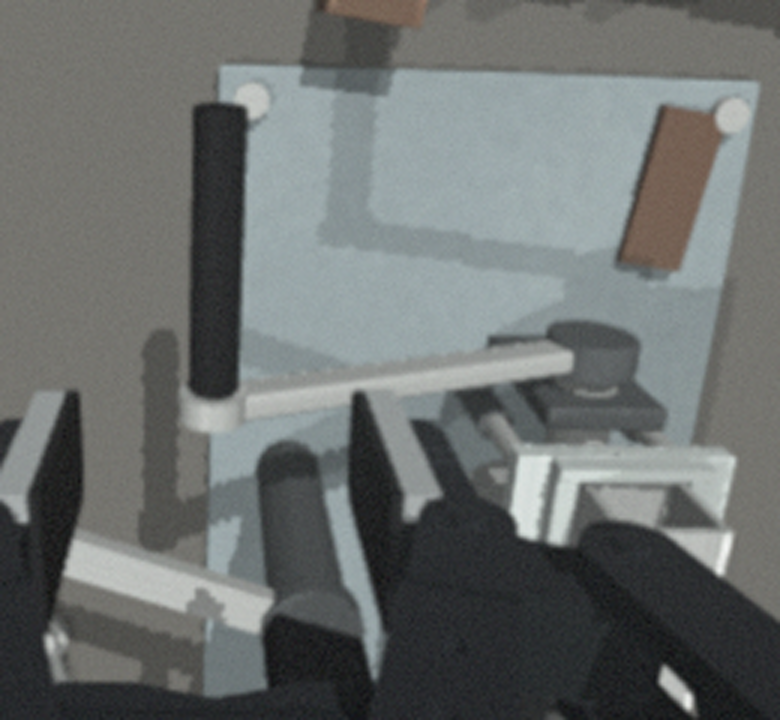

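Run:
```python
from station import *
from h import *
import pickle
s=pickle.load(open("s5.pkl","rb"));cw=wcam(camera_params("wrist"),s)
W=[((-160,110,10),323,132),((90,110,10),502.7,137.3),((-160,112,128),323.3,145),((-160,12,128),321.3,241.7)]
F=np.array([w[0] for w in W],float);uv=np.array([w[1:] for w in W],float)
for sel in([0,1,2,3],[2,3],[0,1]):
  r=least_squares(lambda p:(proj(cw,fw(p,F[sel]))-uv[sel]).ravel(),[.62,-.07,.1],loss="soft_l1");p=r.x;print(p,r.fun.reshape(-1,2).round(1).tolist());print(fw(p,[[-160,62,128],[0,0,70],[-120,-90,163]]))
```

```text
[ 0.62781149 -0.07206452  0.11719388] [[-0.8, 4.7], [1.0, 0.6], [-0.9, -0.3], [1.0, -1.5]]
[[ 0.46165959 -0.02919793  0.128     ]
 [ 0.62781149 -0.07206452  0.07      ]
 [ 0.51915793 -0.17547827  0.163     ]]
[ 0.62693546 -0.0761721   0.09749266] [[-0.0, 0.6], [0.0, -0.8]]
[[ 0.46166027 -0.03004064  0.128     ]
 [ 0.62693546 -0.0761721   0.07      ]
 [ 0.51626574 -0.17742531  0.163     ]]
[ 0.62493608 -0.06976012  0.09472662] [[-0.9, -0.0], [1.0, 0.1]]
[[ 0.45978912 -0.02317168  0.128     ]
 [ 0.62493608 -0.06976012  0.07      ]
 [ 0.51398672 -0.17070683  0.163     ]]
```

{"api": "servo_tool", "payload": {
  "motion": [
    [0.5,5,0,0,1,0],
    [0.5,9,0,0,1,0],
    [0.5,12.5,0,0,1,0],
    [0.5,14,0,0,1,0],
    [0.5,14,0,0,1,0]
  ]
}}

```text
t: 8.98
position: [0.4591, -0.0254, 0.1086]
eef_rot: [[0.097, -0.002, 0.995], [-0.995, 0.0, 0.097], [-0.001, -1.0, -0.002]]
force: [0.4, 0.2, 0.7]
gripper_width: 0.0468
```

Run:
```python
from station import *
from h import *
s=sense();p=read_camera("wrist");print(s["t"],s["position"],s["force"])
cv2.imwrite("pics/w6.png",p[:,:,::-1])
```

```text
8.975 [ 0.45906216 -0.0254356   0.10862589] [0.40305304 0.20057321 0.69715761]
```

View pics/w6.png

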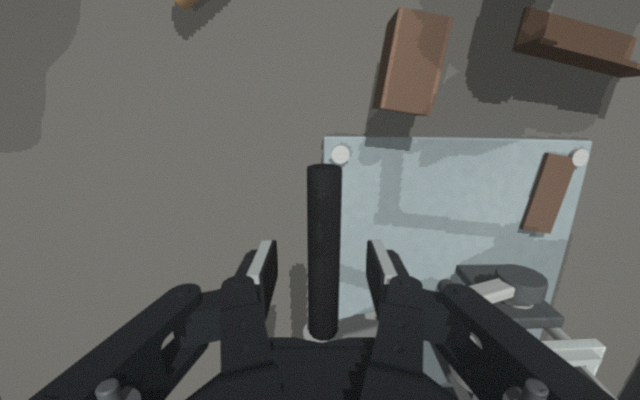

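{"api": "servo_tool", "payload": {
  "motion": [
    [0,0,0.1,0,0,0],
    [0,0,0.1,0,0,0],
    [0,0,0.1,0,0,0],
    [0,0,0.1,0,0,0],
    [0,0,0.1,0,0,0]
  ],
  "hand": -1
}}

```text
t: 9.65
position: [0.4638, -0.0263, 0.115]
eef_rot: [[0.097, 0.005, 0.995], [-0.995, -0.002, 0.097], [0.002, -1.0, 0.005]]
force: [-6.8, 0.3, 20.7]
gripper_width: -0.0
```

Run:
```python
from station import *
from h import *
s=sense();p=read_camera("wrist");print(s["t"],s["position"],s["eef_rot"],s["force"],s["moment"],s["gripper_width"])
cv2.imwrite("pics/w7.png",p[:,:,::-1])
g=s["position"]-.019*s["eef_rot"][:,1];print(g)
for th in range(0,71,10):
    f=np.radians(70-th);dx=170*(np.sin(np.radians(70))-np.sin(f));dz=170*(np.cos(f)-np.cos(np.radians(70)))
    print(th,round(dx/10,2),round(dz/10,2))
```

```text
9.65 [ 0.46376047 -0.02627025  0.11502   ] [[ 0.09741658  0.00530713  0.99522954]
 [-0.9952412  -0.00172088  0.0974269 ]
 [ 0.00222973 -0.99998444  0.00511423]] [-6.76437122  0.33181387 20.69291526] [0.09944297 1.14892224 0.01893584] -4.086744906892052e-05
[ 0.46365963 -0.02623755  0.13401971]
0 0.0 0.0
10 1.25 2.69
20 2.95 5.11
30 5.05 7.21
40 7.47 8.91
50 10.16 10.16
60 13.02 10.93
70 15.97 11.19
```

View pics/w7.png

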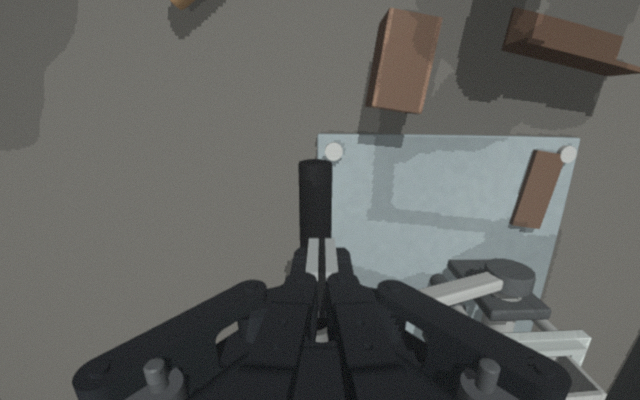

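Run:
```python
from station import *
from h import *
s=sense();cw7=wcam(camera_params("wrist"),s)
s6=dict(s);s6["position"]=np.array([.45906,-.02544,.10863]);z=np.array([.097,0,.9953]);y=np.array([-.002,0,-1.]);s6["eef_rot"]=np.c_[np.cross(y,z),y,z]
c6=wcam(camera_params("wrist"),s6)
for p in([.625,-.070,.097],):
 for h in (100,110,120,128,136):
  x=-np.sqrt(170**2-(h-70)**2)
  for c in(c6,cw7): print(h,proj(c,fw(p,[[x-9,112,h],[x+9,112,h],[x,112,h+9],[x-9,62,h],[x+9,62,h],[x,12,h]])).round(0).tolist())
im=read_camera("side");cv2.imwrite("pics/side7.png",cv2.resize(im[90:290,200:400],None,fx=3,fy=3,interpolation=cv2.INTER_CUBIC)[:,:,::-1])
```

```text
100 [[546.0, 640.0], [640601.0, 11938900.0], [176.0, -349.0], [1548.0, -288.0], [356.0, 191.0], [306.0, 614.0]]
100 [[287.0, 144.0], [317.0, 144.0], [301.0, 146.0], [289.0, 222.0], [317.0, 222.0], [304.0, 288.0]]
110 [[520.0, 639.0], [4464.0, 449661.0], [45.0, -1086.0], [49.0, 314.0], [384.0, 184.0], [323.0, 602.0]]
110 [[289.0, 146.0], [320.0, 146.0], [304.0, 148.0], [291.0, 228.0], [320.0, 228.0], [307.0, 297.0]]
120 [[476.0, 606.0], [-2088.0, 51095.0], [-287.0, -3838.0], [-121.0, 401.0], [415.0, 175.0], [345.0, 583.0]]
120 [[292.0, 149.0], [325.0, 149.0], [308.0, 151.0], [294.0, 234.0], [325.0, 234.0], [310.0, 306.0]]
128 [[413.0, 496.0], [-955.0, 12858.0], [-995.0, -14506.0], [14.0, 355.0], [441.0, 167.0], [365.0, 563.0]]
128 [[296.0, 151.0], [331.0, 151.0], [313.0, 153.0], [298.0, 240.0], [330.0, 240.0], [314.0, 314.0]]
136 [[297.0, 91.0], [-243.0, 3701.0], [-2631.0, -144146.0], [165.0, 298.0], [465.0, 159.0], [386.0, 539.0]]
136 [[301.0, 153.0], [338.0, 153.0], [319.0, 155.0], [303.0, 246.0], [336.0, 246.0], [320.0, 323.0]]
```

View pics/side7.png

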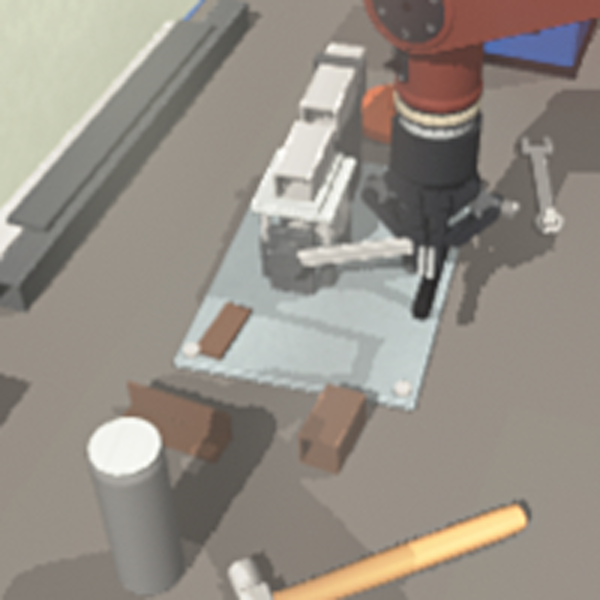

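Run:
```python
import cv2
from station import *
a=cv2.imread("pics/w7.png");cv2.imwrite("pics/w7z.png",cv2.resize(a[140:380,200:440],None,fx=2.5,fy=2.5,interpolation=cv2.INTER_CUBIC))
im=read_camera("side")
cv2.imwrite("pics/side7z.png",cv2.resize(im[120:210,290:380],None,fx=6.5,fy=6.5,interpolation=cv2.INTER_CUBIC)[:,:,::-1])
s=sense();print(s["t"],s["force"],s["tau"],s["position"])
```

```text
9.8 [-7.08935667  0.68228768 20.01194713] [-1.08161084e-01 -1.79884529e+01 -2.18008089e+01  2.17636926e-01
 -2.01690964e+00 -3.45119270e-04] [ 0.46375179 -0.02626268  0.11501301]
```

View pics/w7z.png

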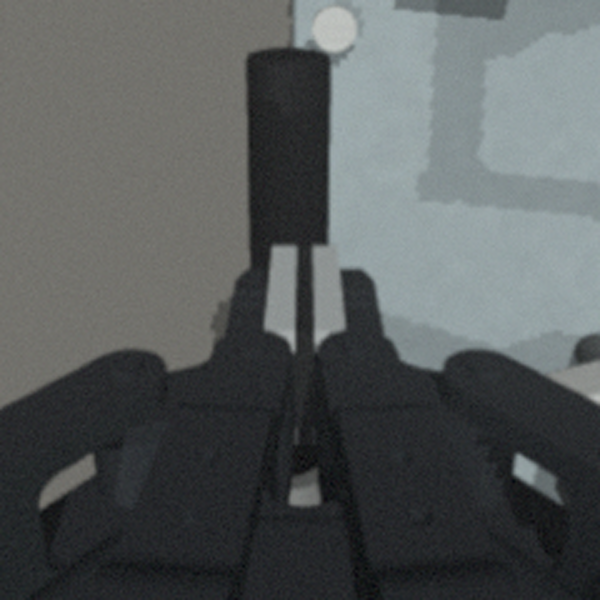

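View pics/side7z.png

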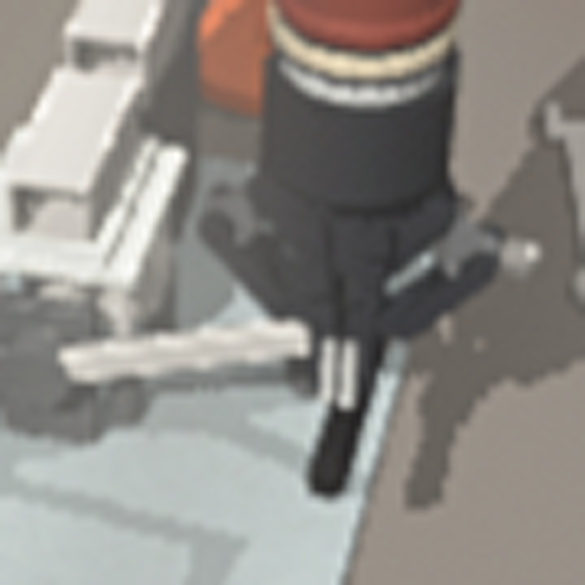

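Run:
```python
from station import *
from h import *
import pickle
ct,cs,cw=[camera_params(n) for n in("top","side","wrist")]
s5=pickle.load(open("s5.pkl","rb"));c5=wcam(cw,s5);c7=wcam(cw,sense())
s6=dict(s5);s6["position"]=np.array([.45906,-.02544,.10863]);z=np.array([.9953,.097,-.002]);y=np.array([-.002,0,-1.]);s6["eef_rot"]=np.c_[np.cross(y,z),y,z];c6=wcam(cw,s6)
s1=pickle.load(open("s1.pkl","rb"));c1=wcam(cw,s1)
# outer end centre
obs=dict(top=(ct,390/3+200,288/3+120),side=(cs,422/3+200,314/3+90),w5=(c5,323.3,146),w6=(c6,324.5,168),w7=(c7,315.6,162))
def sol(keys):
    return least_squares(lambda X:np.concatenate([(proj(obs[k][0],X)[0]-obs[k][1:]) for k in keys]),[.46,.02,.12])
for ks in (["top","side"],["w5","w6"],["w5","w6","w7"],["side","w5","w6"],list(obs)):
    r=sol(ks);print(ks,r.x.round(4),r.fun.round(1))
# inner end / arm knuckle
```

```text
['top', 'side'] [0.4539 0.0219 0.1249] [ 0.1  0.7 -0.6 -0.1]
['w5', 'w6'] [0.457  0.0192 0.1262] [ 0.1  0.  -0.1 -0. ]
['w5', 'w6', 'w7'] [0.4569 0.0195 0.1262] [ 0.1 -0.3 -0.1 -0.6  0.1  0.8]
['side', 'w5', 'w6'] [0.4571 0.0182 0.1205] [-1.3 -0.1  0.   0.4 -0.3 -0.2]
['top', 'side', 'w5', 'w6', 'w7'] [0.4569 0.0188 0.1217] [ 1.1 -0.2 -1.3 -0.3 -0.  -0.1 -0.3 -0.8  0.1  0.7]
```

Run:
```python
from station import *
from h import *
cw=camera_params("wrist");M=np.linalg.inv(cw["tool_from_camera"])
c=dict(cw,R=M[:3,:3],t=M[:3,3])
for y in(-.04,-.03,-.02,-.01,0,.01): print(y,proj(c,[[-.011,y,0],[0,y,0],[.011,y,0]]).round(0).tolist())
```

```text
-0.04 [[320.0, 248.0], [320.0, 269.0], [320.0, 289.0]]
-0.03 [[320.0, 239.0], [320.0, 259.0], [320.0, 278.0]]
-0.02 [[320.0, 232.0], [320.0, 250.0], [320.0, 268.0]]
-0.01 [[320.0, 225.0], [320.0, 242.0], [320.0, 260.0]]
0 [[320.0, 218.0], [320.0, 235.0], [320.0, 252.0]]
0.01 [[320.0, 213.0], [320.0, 229.0], [320.0, 245.0]]
```

{"api": "servo_tool", "payload": {
  "motion": [
    [0,-2.5,0.1,0,0,0],
    [0,-2.5,0.1,0,0,0]
  ]
}}

```text
t: 10.05
position: [0.4645, -0.0259, 0.1374]
eef_rot: [[0.097, 0.007, 0.995], [-0.995, -0.001, 0.097], [0.002, -1.0, 0.007]]
force: [-0.3, 0.4, -0.1]
gripper_width: -0.0
```

{"api": "servo_tool", "payload": {
  "motion": [
    [0.3,0,0,0,0,0],
    [0.3,0,0,0,0,0],
    [0.3,0,0,0,0,0]
  ],
  "hand": 0.1
}}

```text
t: 10.42
position: [0.4613, -0.0283, 0.1333]
eef_rot: [[0.097, -0.002, 0.995], [-0.995, 0.0, 0.097], [-0.001, -1.0, -0.002]]
force: [0.4, 0.2, 1.2]
gripper_width: 0.0467
```

{"api": "servo_tool", "payload": {
  "motion": [
    [0,2.5,0,0,0,0],
    [0,4.5,0,0,0,0],
    [0,4.6,0,0,0,0]
  ]
}}

```text
t: 10.8
position: [0.4599, -0.0279, 0.0862]
eef_rot: [[0.097, -0.005, 0.995], [-0.995, 0.001, 0.097], [-0.002, -1.0, -0.005]]
force: [0.2, 0.7, 0.4]
gripper_width: 0.0466
```

Run:
```python
from station import *
from h import *
s=sense();p=read_camera("wrist");print(s["t"],s["position"],s["force"],s["gripper_width"])
cv2.imwrite("pics/w8.png",p[:,:,::-1])
im=read_camera("side")
cv2.imwrite("pics/side8z.png",cv2.resize(im[120:210,290:380],None,fx=6.5,fy=6.5,interpolation=cv2.INTER_CUBIC)[:,:,::-1])
```

```text
10.8 [ 0.45986623 -0.02791445  0.08617768] [0.20579519 0.73472874 0.41350012] 0.04660731946328901
```

View pics/w8.png

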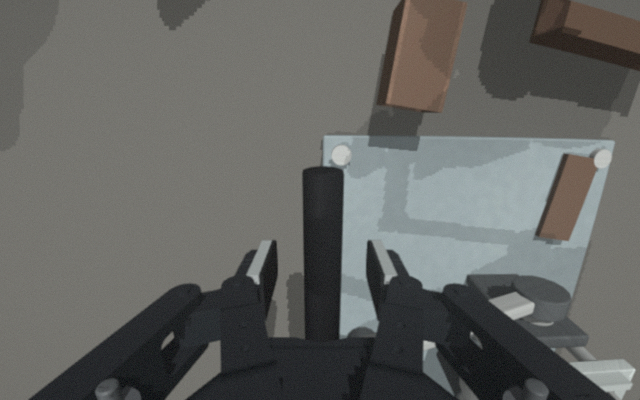

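View pics/side8z.png

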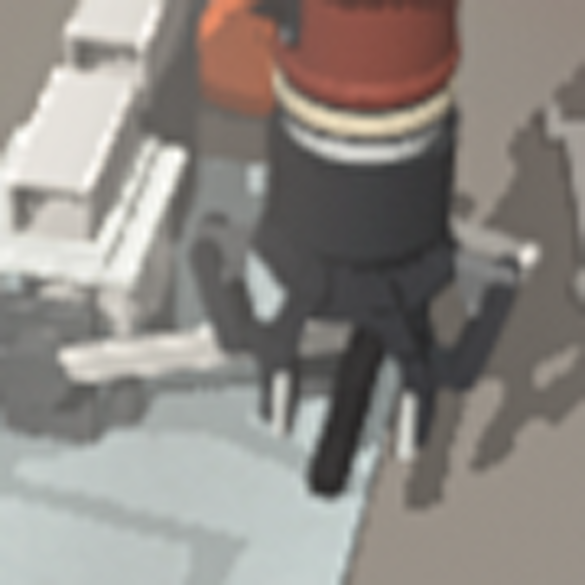

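{"api": "servo_tool", "payload": {
  "motion": [
    [0,0,0.1,0,0,0],
    [0,0,0.1,0,0,0],
    [0,0,0.1,0,0,0],
    [0,0,0.1,0,0,0],
    [0,0,0.1,0,0,0]
  ],
  "hand": -1
}}

```text
t: 11.52
position: [0.4601, -0.0286, 0.0891]
eef_rot: [[0.098, -0.007, 0.995], [-0.995, -0.001, 0.098], [0.0, -1.0, -0.007]]
force: [-10.3, -0.4, 8.8]
gripper_width: 0.0161
```

Run:
```python
from station import *
from h import *
s=sense();p=read_camera("wrist");print(s["t"],s["position"],s["force"],s["moment"],s["gripper_width"])
cv2.imwrite("pics/w9.png",p[:,:,::-1])
im=read_camera("side")
cv2.imwrite("pics/side9z.png",cv2.resize(im[120:210,290:380],None,fx=6.5,fy=6.5,interpolation=cv2.INTER_CUBIC)[:,:,::-1])
```

```text
11.525 [ 0.46007289 -0.02864954  0.08908765] [-10.26759552  -0.36544848   8.77941003] [-0.20188281  1.49572887  0.00175157] 0.016079797075410095
```

View pics/side9z.png

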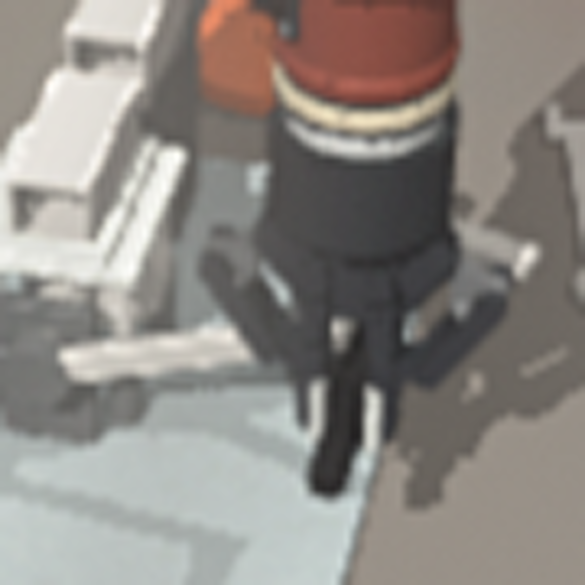

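{"api": "servo_tool", "payload": {
  "motion": [
    [0,-0.7,0.25,0,0,0],
    [0,-1.37,0.57,0,0,0],
    [0,-2.69,1.25,0,0,0],
    [0,-3.94,2.05,0,0,0],
    [0,-5.11,2.95,0,0,0],
    [0,-6.21,3.95,0,0,0],
    [0,-7.21,5.05,0,0,0],
    [0,-7.21,5.05,0,0,0]
  ]
}}

```text
t: 12.62
position: [0.5058, -0.0243, 0.1612]
eef_rot: [[0.098, -0.02, 0.995], [-0.995, -0.002, 0.098], [0.0, -1.0, -0.02]]
force: [-20.8, -3.0, 16.2]
gripper_width: 0.016
```

Run:
```python
from station import *
from h import *
s=sense();print(s["t"],s["position"],s["eef_rot"].round(3).tolist(),s["force"],s["moment"],s["gripper_width"])
im=read_camera("side")
cv2.imwrite("pics/side10.png",cv2.resize(im[90:210,260:380],None,fx=5,fy=5,interpolation=cv2.INTER_CUBIC)[:,:,::-1])
```

```text
12.625 [ 0.50576765 -0.02431297  0.16122921] [[0.098, -0.02, 0.995], [-0.995, -0.002, 0.098], [0.0, -1.0, -0.02]] [-20.82769321  -3.02956517  16.17865787] [-0.59461776  3.69918902 -0.08452777] 0.015965012637124104
```

View pics/side10.png

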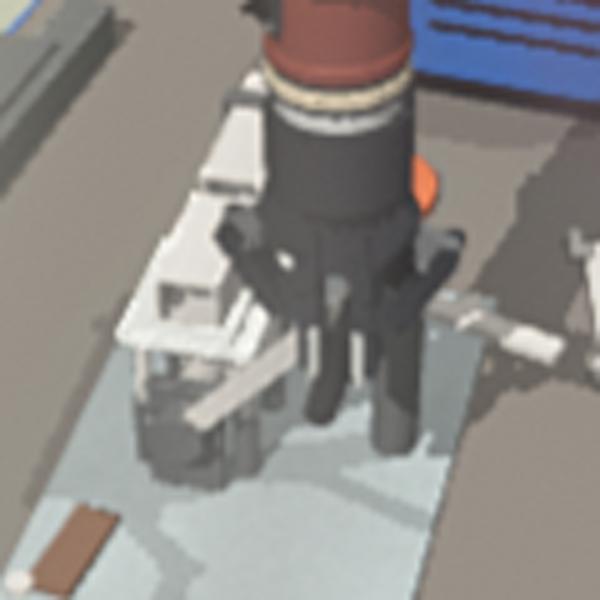

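{"api": "servo_tool", "payload": {
  "motion": [
    [0,-0.28,-0.35,0,0,0],
    [0,-0.75,0.2,0,0,0],
    [0,-1.2,0.8,0,0,0],
    [0,-2.0,2.05,0,0,0],
    [0,-2.7,3.35,0,0,0],
    [0,-3.3,4.7,0,0,0],
    [0,-3.3,4.7,0,0,0]
  ]
}}

```text
t: 13.55
position: [0.5589, -0.0195, 0.1967]
eef_rot: [[0.097, -0.005, 0.995], [-0.995, -0.002, 0.097], [0.001, -1.0, -0.005]]
force: [-9.8, -1.6, 12.5]
gripper_width: 0.0162
```

Run:
```python
from station import *
from h import *
s=sense();print(s["t"],s["position"],s["eef_rot"].round(3).tolist(),s["force"],s["moment"],s["gripper_width"])
```

```text
13.55 [ 0.55892243 -0.01947196  0.19673192] [[0.097, -0.005, 0.995], [-0.995, -0.002, 0.097], [0.001, -1.0, -0.005]] [-9.78226965 -1.63977005 12.46163193] [-0.32859206  2.13021784 -0.08545585] 0.01617055833879751
```

{"api": "servo_tool", "payload": {
  "motion": [
    [0,-0.2,-0.1,0,0,0],
    [0,-0.45,0.5,0,0,0],
    [0,-0.7,1.3,0,0,0],
    [0,-1.05,2.75,0,0,0],
    [0,-1.25,4.2,0,0,0],
    [0,-1.3,5.1,0,0,0],
    [0,-1.3,5.1,0,0,0]
  ]
}}

```text
t: 14.42
position: [0.6118, -0.0146, 0.2098]
eef_rot: [[0.097, 0.002, 0.995], [-0.995, -0.002, 0.097], [0.002, -1.0, 0.001]]
force: [-4.6, -2.4, 7.6]
gripper_width: 0.0159
```

Run:
```python
from station import *
from h import *
s=sense();print(s["t"],s["position"],s["eef_rot"].round(3).tolist(),s["force"],s["moment"],s["gripper_width"])
im=read_camera("side")
cv2.imwrite("pics/side11.png",cv2.resize(im[70:190,250:370],None,fx=5,fy=5,interpolation=cv2.INTER_CUBIC)[:,:,::-1])
im=read_camera("wrist");cv2.imwrite("pics/w11.png",im[:,:,::-1])
im=read_camera("top");cv2.imwrite("pics/top11.png",cv2.resize(im[120:230,300:460],None,fx=4,fy=4,interpolation=cv2.INTER_CUBIC)[:,:,::-1])
```

```text
14.425 [ 0.61182092 -0.01456613  0.20975301] [[0.097, 0.002, 0.995], [-0.995, -0.002, 0.097], [0.002, -1.0, 0.001]] [-4.57939665 -2.38156125  7.63261241] [-0.30739677  1.03695537 -0.10892287] 0.015913187526123824
```

View pics/side11.png

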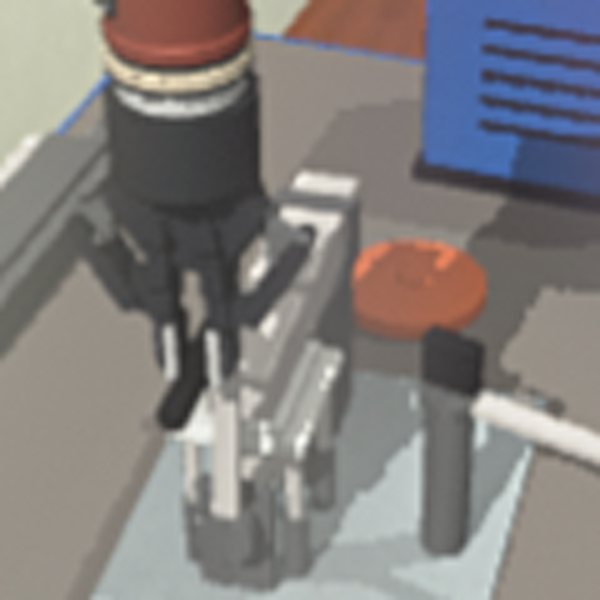

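View pics/w11.png

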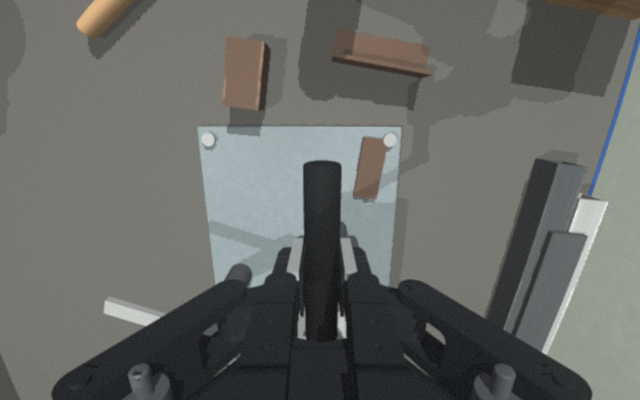

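View pics/top11.png

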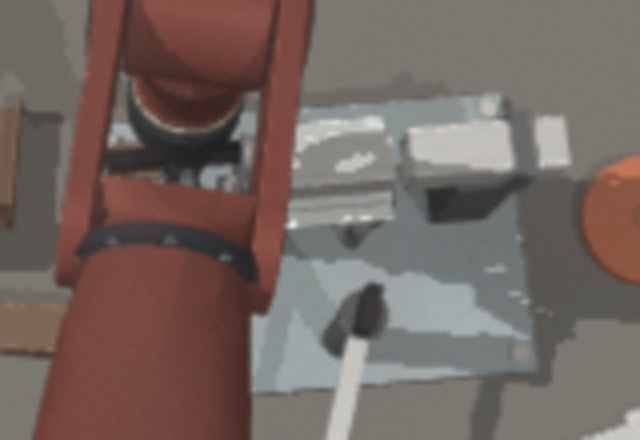

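Run:
```python
from station import *
from h import *
s=sense();cw=wcam(camera_params("wrist"),s);cs=camera_params("side")
p=[.625,-.070,.097]
def g(phi,y=112):
    f=np.radians(phi);return [-170*np.sin(f),y,70+170*np.cos(f)]
r=proj(cs,fw(p,g(69.9)))[0];print("side rest",r)
for ph in(8,6,4,2,0,-2): print(ph,"side",proj(cs,fw(p,g(ph)))[0].round(1),"delta",(proj(cs,fw(p,g(ph)))[0]-r).round(1),"wrist",proj(cw,fw(p,g(ph)))[0].round(1))
C=np.array([[-160,110,10],[90,110,10.]]);uv=np.array([[198,127],[402,127.]])
r=least_squares(lambda q:(proj(cw,fw(q,C))-uv).ravel(),p);q=r.x;print("plate fit",q,r.fun)
for ph in(8,6,4,2,0,-2): print(ph,"wrist",proj(cw,fw(q,g(ph)))[0].round(1),proj(cw,fw(q,g(ph,75)))[0].round(1))
a=cv2.imread("pics/w11.png");cv2.imwrite("pics/w11z.png",cv2.resize(a[110:300,190:420],None,fx=3.4,fy=3.1,interpolation=cv2.INTER_CUBIC))
```

```text
side rest [339.249131   194.49015358]
8 side [289.1 155.4] delta [-50.1 -39.1] wrist [285.4 149. ]
6 side [286.9 154.9] delta [-52.3 -39.6] wrist [298.1 149.2]
4 side [284.7 154.4] delta [-54.5 -40.1] wrist [311.  149.3]
2 side [282.5 153.9] delta [-56.7 -40.6] wrist [324.1 149.4]
0 side [280.3 153.6] delta [-58.9 -40.9] wrist [337.2 149.5]
-2 side [278.1 153.3] delta [-61.1 -41.2] wrist [350.3 149.5]
plate fit [ 0.6266954  -0.06939985  0.09579382] [-0.90838155  0.09643838  0.89597779  0.06536479]
8 wrist [289.5 148. ] [291.7 223.4]
6 wrist [302.2 148.2] [303.5 224. ]
4 wrist [315.2 148.3] [315.5 224.4]
2 wrist [328.3 148.4] [327.6 224.6]
0 wrist [341.4 148.5] [339.8 224.7]
-2 wrist [354.4 148.5] [351.9 224.7]
```

View pics/w11z.png

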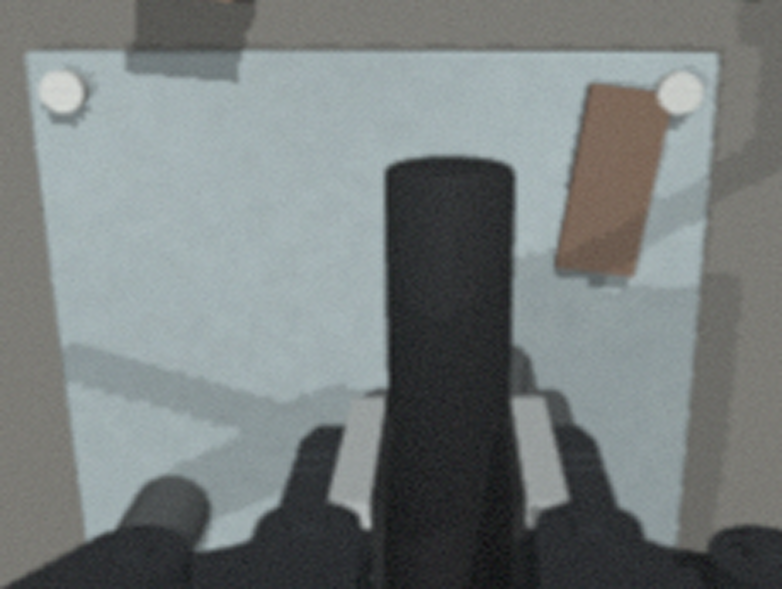

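{"api": "servo_tool", "payload": {
  "motion": [
    [0,-0.08,0.3,0,0,0],
    [0,-0.14,0.6,0,0,0],
    [0,-0.16,0.85,0,0,0],
    [0,-0.16,0.85,0,0,0],
    [0,-0.16,0.85,0,0,0]
  ]
}}

```text
t: 15.2
position: [0.6176, -0.014, 0.21]
eef_rot: [[0.097, -0.005, 0.995], [-0.995, -0.002, 0.097], [0.001, -1.0, -0.005]]
force: [-6.4, -2.1, 6.0]
gripper_width: 0.0156
```

Run:
```python
from station import *
from h import *
s=sense();print(s["t"],s["position"],s["eef_rot"].round(3).tolist(),s["force"],s["moment"],s["gripper_width"])
print("u",s["position"]@[.9953,.0968,0]-.037*s["eef_rot"][:,1]@[.9953,.0968,0])
im=read_camera("side")
cv2.imwrite("pics/side12.png",cv2.resize(im[70:190,250:370],None,fx=5,fy=5,interpolation=cv2.INTER_CUBIC)[:,:,::-1])
im=read_camera("wrist");cv2.imwrite("pics/w12.png",im[:,:,::-1]);cv2.imwrite("pics/w12z.png",cv2.resize(im[110:300,190:420],None,fx=3.4,fy=3.1,interpolation=cv2.INTER_CUBIC)[:,:,::-1])
```

```text
15.2 [ 0.61757394 -0.01401097  0.20995083] [[0.097, -0.005, 0.995], [-0.995, -0.002, 0.097], [0.001, -1.0, -0.005]] [-6.42512137 -2.05827323  5.98502178] [-0.50890825  1.88023197 -0.07672229] 0.015623352579216952
u 0.6134936872975562
```

View pics/side12.png

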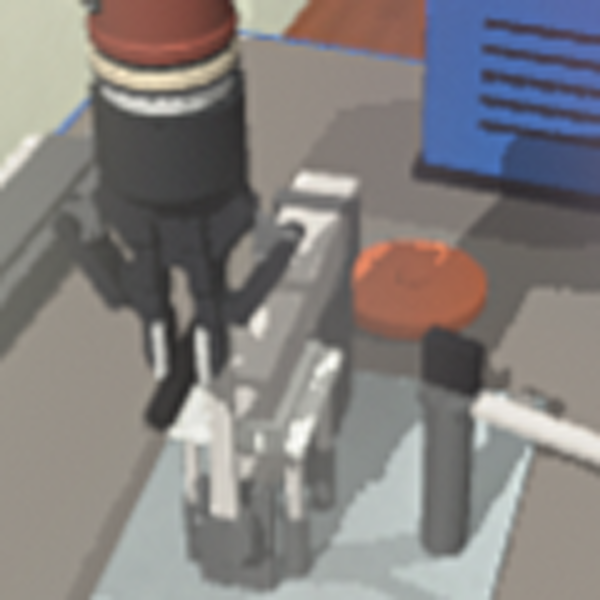

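View pics/w12z.png

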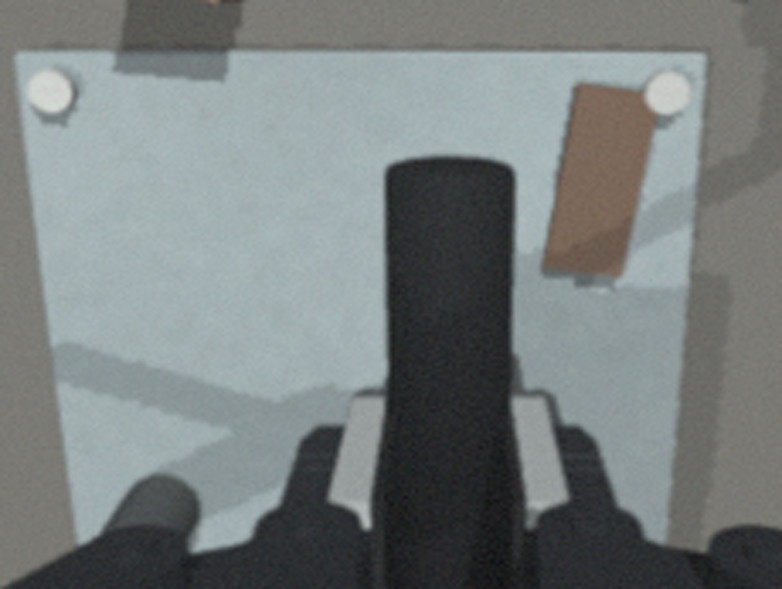

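{"api": "servo_tool", "payload": {
  "motion": [
    [0,-0.03,0.3,0,0,0],
    [0,-0.03,0.35,0,0,0],
    [0,-0.03,0.35,0,0,0],
    [0,-0.03,0.35,0,0,0]
  ]
}}

```text
t: 15.8
position: [0.6218, -0.0136, 0.2103]
eef_rot: [[0.097, -0.003, 0.995], [-0.995, -0.002, 0.097], [0.001, -1.0, -0.003]]
force: [-5.9, -2.5, 5.6]
gripper_width: 0.0158
```

Run:
```python
from station import *
from h import *
s=sense();print(s["t"],s["position"],s["eef_rot"].round(3).tolist(),s["force"],s["gripper_width"])
U=np.array([.9953,.0968,0]);print("u",s["position"]@U-.037*s["eef_rot"][:,1]@U)
im=read_camera("wrist");cv2.imwrite("pics/w13z.png",cv2.resize(im[110:300,190:420],None,fx=3.4,fy=3.1,interpolation=cv2.INTER_CUBIC)[:,:,::-1])
cw=wcam(camera_params("wrist"),s)
im=read_camera("side");cv2.imwrite("pics/side13.png",cv2.resize(im[70:190,250:370],None,fx=5,fy=5,interpolation=cv2.INTER_CUBIC)[:,:,::-1])
import pickle;pickle.dump(s,open("s13.pkl","wb"))
```

```text
15.8 [ 0.62177241 -0.0135588   0.2103165 ] [[0.097, -0.003, 0.995], [-0.995, -0.002, 0.097], [0.001, -1.0, -0.003]] [-5.85089624 -2.48007175  5.57550501] 0.015843351292197935
u 0.6176419241091365
```

View pics/w13z.png

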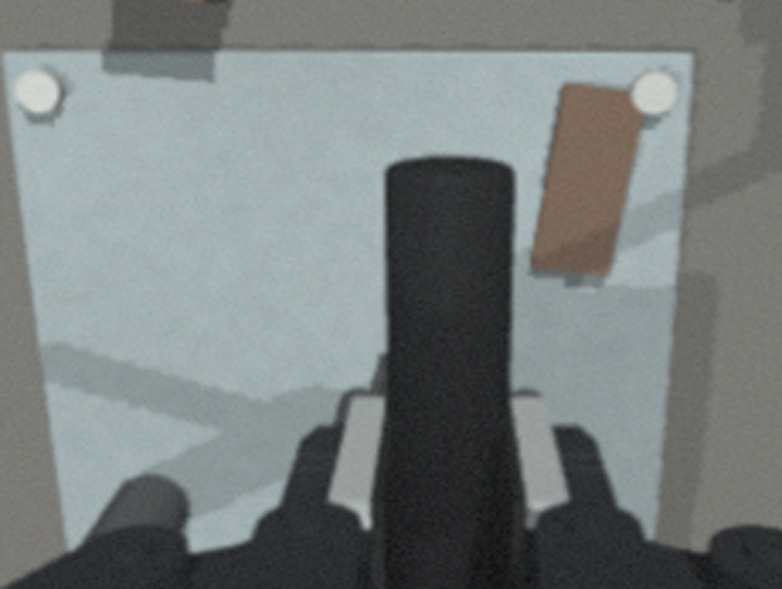

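View pics/side13.png

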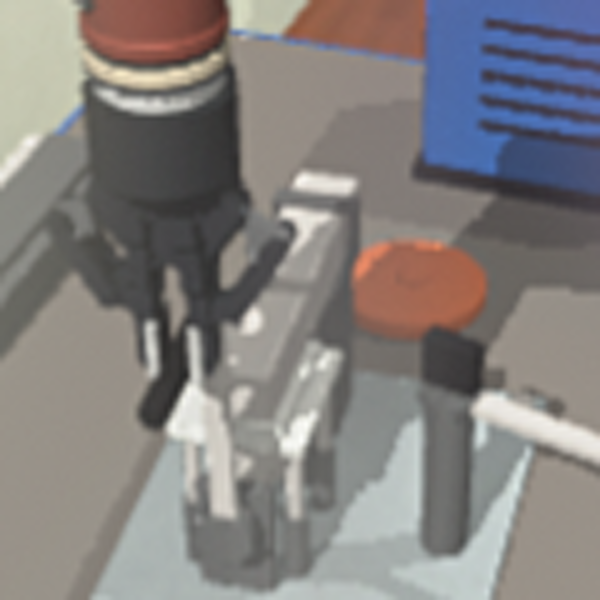

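Run:
```python
from station import *
from h import *
import pickle
s=pickle.load(open("s13.pkl","rb"));cw=wcam(camera_params("wrist"),s)
def g(phi,y=107):
    f=np.radians(phi);return [-170*np.sin(f),y,70+170*np.cos(f)]
C=np.array([[-160,110,10],[90,110,10.]]);uv=np.array([[190.9,126.3],[394.1,126.8]])
q=least_squares(lambda q:(proj(cw,fw(q,C))-uv).ravel(),[.62,-.07,.1]).x;print(q)
for ph in(4,2,0,-2): print(ph,proj(cw,fw(q,g(ph)))[0].round(1),proj(cw,fw(q,g(ph,75)))[0].round(1))
# all grip (u,z) points: fit circle r .17 with free centre
P=np.array([[.45531,.0891],[.5017,.1612],[.5544,.1967],[.6073,.2098],[.6135,.2100],[.6176,.2103]])
r=least_squares(lambda c:np.hypot(P[:,0]-c[0],P[:,1]-c[1])-.17,[.615,.04]);print(r.x,r.fun*1000)
```

```text
[ 0.62601898 -0.06895617  0.09329096]
4 [292.3 158. ] [293.8 223. ]
2 [305.1 158.2] [305.8 223.3]
0 [318.  158.3] [317.9 223.4]
-2 [330.9 158.3] [330.  223.4]
[0.61906921 0.03989079] [ 0.99305632 -1.20587565 -0.37914093  0.31633755  0.20035347  0.41554604]
```

Run:
```python
from station import *
s=sense();print(s["t"],s["position"],s["force"],s["gripper_width"],hand_in())
```

```text
the job is handed in; nothing more can be done
15.9 [ 0.62178407 -0.0135785   0.21033344] [-5.19615046 -2.22276772  5.5257572 ] 0.015789671226088424 None
```

The job is handed in at 15.9 s with the lever held upright in the gripper and the short tube raised level with the fixed tube.

- **Lock knob:** I turned it anticlockwise until the moment rose to about 1.7 N m at the end stop. The pictures then showed the tongue pointing back to the robot, clear of the lever.
- **Lever grip:** My first pinch failed. The fingers were too high and shut on top of the bar, pressing on it with about 20 N. I reopened, went 2–3 cm lower and got a firm pinch (16 mm opening).
- **Swing:** I then swung the lever up its arc in steps. The push peaked at about 26 N along the lever arm.

**Last checks:** The estimates of the lever angle disagree by about a degree and a half, so I take it as upright to within about 1°.

| Check | Lever angle from upright |
|---|---|
| Circle fitted to the arm's path | about 0.5° short |
| Side camera | about upright |
| Wrist camera against the plate | about 0.6° past |
| Estimated shaft position | about 0.8° past |

The side view shows the short tube on its table, its top level with the fixed tube's by eye; I did not measure the height. The force was steady at about 8 N. The bystanders visible in the last pictures look undisturbed, but I did not measure each one.

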